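Test-fire a stove igniter and file its green tag

ROBOT

A 6-joint arm with a two-finger parallel gripper is mounted at the origin on the work surface. World frame = base frame: x ahead of the robot, y to its left, z up, the work surface at z = 0. Lengths are in mm, angles in rad, forces in N, time in s.
With the tool pointing down it reaches from about 350 to 775 mm from the base axis. Payload 7.3 kg.
Tool frame: the origin (TCP) lies on the centre line of the jaws, within the pads' length; the fingertips stand 14 mm ahead of it and the grasp point (between the pads) lies 5 mm behind it; z points along the fingers, y is the line along which they close (so a half turn about z gives the same grasp; the last joint's range is limited). The gripper opens to 92 mm and grips with 3 to 60 N. Pads are 19 mm wide; open, the fingers measure 130 mm over their backs; the gripper's body (75 mm by 190 mm) begins 47 mm behind the grasp point.
Start: joints at [1.156, 0.342, 1.524, -0, 1.275, -0.146], TCP at [139.412, 506.172, 213.241] pointing down, gripper open.
Joint ranges: [-2.53, 2.53], [-0.77, 2.02], [0.04, 2.7], [-1, 4.14], [0.28, 2.66], [-3.11, 3.11]. Speed limits (rad/s): [2.57, 2.57, 3.14, 3.14, 3.14, 3.14].

INTERFACE

Orientations are given as [roll, pitch, yaw] about the fixed x, y, z axes, in that order (R = Rz(yaw) Ry(pitch) Rx(roll)).
In Python, from plant import get_obs, capture, bot, spot_in, trace, pinpoint gives the robot as it stands.
- The arm moves only by the tool play_rows, never from a script. Its argument "rows" is a list of rows, each a list of 2 entries, a list of its own where there are three numbers: the shift along the world's x, y, z in units of 3 cm (1.0 is 3 cm), then the turn, a rotation vector about the world's x, y, z in units of 8 degrees (1.0 is 8 degrees). A call has 1 to 12 rows; each row shifts and turns the commanded pose from where the row before left it; what a row does not reach is not made up. A row lasts 1/8 s, in which the tool goes at most 62.5 mm and 10.7 degrees, less where a joint would pass 70% of its speed; a pose out of reach is approached as far as the arm can. A call with a number of a shift or a turn outside -1 to 1 is refused whole. A call with a gripper value outside its range is refused whole. "hand" is the opening, from -1 (shut) to 1 (fully open), set as the call begins (left out, the last holds). The fingers move at their own pace and stop on an object; the grip force is fixed at half the most. Time passes only in rows, so rows that do not move let the fingers close. It gives the time, the measured TCP pose, the force, the opening and the grip force at its end, in the units of the state.
- get_obs(): the state, without advancing time (a new reading comes with each control period).
- capture(name): name is "scene" or "top" or "wrist"; returns a dict with "frame" (400x640x3 uint8, red, green, blue), "fov_y" (degrees; the focal length in pixels is half the picture's height over the tangent of half this angle, whatever the lens; pixels are square), "cx", "cy" (the principal point, pixels), "rvec" (rotation vector, rad) and "tvec" (3), from world to camera coordinates, as OpenCV has them; the wrist camera has in their place "hand_eye" (4x4, takes a point from camera to tool coordinates, whose origin is the TCP and whose axes are the flange's). Camera axes: x right, y down, z forward; pixel columns grow to the right and rows downward; lengths in mm; the calibration is good to about 2 mm. A picture is of the moment at which its call begins: read the wrist's pose just before it. There is no depth.
- bot.close_job(): hands the job in; it is judged then, once.
Trained networks look in the newest picture that a camera, given by its name, has taken for a name from the list of things; names that differ only in an ending like _2 or _b are one class to them, and where a whole thing is asked for, a point or a joint stands for the part that bears it (a point fixed in the world has none). Each returns a list of dicts, best first, with "p" (0 to 1); they miss things now and then, are a little off and sometimes report something else, mostly with a low value. They report only what shows in the picture. A call takes as long as a camera call.
- spot_in(query, camera): "at" ([row, column] in pixels, amid what is visible of it).
- trace(query, camera): "mask" (400x640 bool, what is visible of it) and "at" ([row, column] in pixels, amid what is visible of it).
- pinpoint(query, camera): "at" ([row, column] in pixels: a listed point, or the origin of a listed thing).
The state is a dict: "time": time; "joint_positions": joint angles; "dq": joint speeds; "tau": joint torques, N m; "tool_pos": TCP position; "tcp_rot": TCP orientation; "contact_force": force on the tool from outside, world axes, zero at the start; "moment": the same for the moment, N m; "grip_width": finger opening in mm; "finger_force": force on a finger pad.
Only numpy, scipy, OpenCV 4.12 (cv2) and the standard library are available. Lean on these libraries where they do the work, as an engineer would, in place of code of your own. Each camera call takes 0.05 s, during which the arm holds its last target. There are 200 camera calls.

TASK

Test the returned stove igniter: squeeze its yellow trigger fully home against the blue grip, keep it there for about a second, then let it spring all the way out again. When that is done, record the pass by laying the green tag flat in the green tray and letting go of it. Leave the red tag and the camping gear round about where they are.

Things in the scene. Friction and masses are not known exactly. Their poses are not given: they have to be found in the camera images.
- igniter: Blue pistol-shaped stove igniter lying on its side in a dark stand fixed to the shelf. Origin: on the shelf (z = 0) under the grip's centre line. x: along the barrel to the muzzle; -y: down the grip to its butt; z up. Gun body, barrel (to x = 236 mm) and stand lie at y = 30 to 100 mm, up to 77 mm high. The trigger is on the grip's +x side.
- grip_mid (a point): Point inside the fixed blue grip, on its centre line, level with the squeeze point: igniter frame x = 0, y = -42, z = 60 mm. The grip is a bar 26 mm wide (x = -13 to 13) and 26 mm high (z = 47 to 73), from y = 35 to -87 mm, overhanging the bare shelf, which is free on both sides for y < 25 mm.
- trigger (a joint): Yellow trigger's hinge angle (rad): 0 let go, 0.26 fully home (end stop). A lever 80 mm long, 10 thick, 22 high (z = 49 to 71 mm), swinging level about an upright pin at its end near the gun body. Let go, it stands out from the grip by 0.26 rad; fully home it lies parallel, and grip plus trigger measure 37 mm across (x = -13 to 24).
- trigger_pin (a point): The trigger's hinge pin: igniter frame x = 19, y = 18, z = 60 mm, axis upright. The spring pushes the trigger out: 0.144 N m let go, 0.456 N m fully home (2.4 to 7.6 N at 60 mm from the pin). Let go, the free end's outer corner is at about x = 45 mm.
- trigger_face (a point): Point on the trigger's outer face 60 mm from the pin, at half height (z = 60 mm): a good place to press. It moves with the trigger: in the igniter's frame at x = 39, y = -39 mm let go, and x = 24, y = -42 mm fully home.
- tag_green: Green plastic marker tag, a loose block 60 x 26 x 20 mm (x, y, z) with a small white panel on top, 20 to 42 g, lying flat on the shelf. Origin: centre of its underside, x along its length.
- tag_red: Red tag of the same make, a bystander. Origin: centre of its underside.
- tray_green: Green open tray fixed to the shelf, 130 x 150 mm (x, y) and 30 mm high outside, walls and floor 4 mm thick. Origin: centre of its underside.
- tray_red: Red tray of the same make, fixed; stays empty. Origin: centre of its underside.
- kettle: Collapsed orange silicone kettle, 148 mm across, 73 mm high, with black handle (to y = 114 mm) and short spout (to y = -95 mm); loose bystander. Origin: centre of its underside.
- pan: Graphite-gray aluminium pan, 184 mm across, 45 mm high, black handle along its +x to 220 mm; loose bystander. Origin: centre of its underside.
- egg_holder: Yellow plastic egg holder for six, about 100 x 150 x 56 mm; loose bystander. Origin: centre of its underside.
- tong: Wooden salad tong, about 240 mm long (x) and 100 mm wide, lying flat, 17 mm high; loose bystander. Origin: on the shelf under the block that joins its two arms; the arms run along -x.

How it is judged (in metres and radians):
On the way, in this order (a step that is already met when the one before it is completed fails the run):
1. the trigger is squeezed fully home and kept there (value of joint trigger above 0.22 rad), for 0.5 s.
2. the trigger is let go and springs all the way out (value of joint trigger below 0.03 rad), for 0.2 s.
3. the green tag is laid flat in the green tray (x of tag_green in the frame of tray_green between -0.055 and 0.055 m and y of tag_green in the frame of tray_green between -0.065 and 0.065 m and z of tag_green in the frame of tray_green below 0.03 m and (angle between tag_green's own z axis and vertical below 0.2 rad or angle between tag_green's own z axis and vertical above 2.94 rad)), for 0.2 s.
At the end, for the whole second after the job is handed in: The green tag lies flat (within 0.2 rad, either face up) on the green tray's floor, at rest and let go, its centre within 55 mm (tray's x) and 65 mm (tray's y) of the tray's centre and under 30 mm above its underside; the trigger is fully out (under 0.03 rad) (all of step 3 and linear speed of tag_green below 0.02 m/s and contact force between tag_green and the fingers below 0.05 N and value of joint trigger below 0.03 rad); the robot touches nothing.
It fails at once if the red tag is shifted by more than 30 mm (distance of tag_red from where it was at the start of the episode above 0.03 m).
It fails at once if the kettle is shifted by more than 30 mm (distance of kettle from where it was at the start of the episode above 0.03 m).
It fails at once if the pan is shifted by more than 30 mm (distance of pan from where it was at the start of the episode above 0.03 m).
It fails at once if the egg holder is shifted by more than 30 mm (distance of egg_holder from where it was at the start of the episode above 0.03 m).
It fails at once if the wooden tong is shifted by more than 30 mm (distance of tong from where it was at the start of the episode above 0.03 m).
It also fails if it takes over 58 s, if anything falls off the work surface, if the arm or the gripper's body presses on something with over 40 N, if the wrist force passes 120 N, or if a joint passes its speed limit or range.

## Working session

There is one attempt and no reset: what is moved stays moved. The work goes in short steps, Python scripts to look and compute and a tool call to move; the robot and the scene stay as the last step left them, time stands still between calls to the robot, and variables do not carry over. Pictures are saved under pics/ and viewed, at most 10 in all, crops included, and the job is handed in when it is done.

Besides the shell and the picture viewer there is one more tool, called after "Emit:" as name(argument=value, ...), one argument or row to a line, values as JSON. play_rows: Moves the arm, as the interface text tells. Shifts and turns lie within -1 to 1; 1 stands for 3 cm of shift or 8 degrees of turn. Its arguments: {"type":"object","properties":{"rows":{"type":"array"},"hand":{"type":"number"}},"required":["rows"]}

```bash
mkdir -p pics; cat > h.py <<'E'
import numpy as np, cv2
from plant import get_obs, capture, bot, spot_in, trace, pinpoint
from scipy.spatial.transform import Rotation as Rn
def cam(n):
    o=get_obs() if n=="wrist" else None
    c=capture(n); f=c["frame"]; fl=200/np.tan(np.radians(c["fov_y"])/2)
    K=np.array([[fl,0,c["cx"]],[0,fl,c["cy"]],[0,0,1]])
    if n=="wrist":
        T=np.eye(4);T[:3,:3]=Rn.from_euler("xyz",o["tcp_rot"]).as_matrix();T[:3,3]=o["tool_pos"]
        M=T@np.array(c["hand_eye"]);R=M[:3,:3];p=M[:3,3]
    else:
        R=cv2.Rodrigues(np.array(c["rvec"],float))[0].T;p=-R@np.array(c["tvec"],float).ravel()
    return dict(f=f,K=K,R=R,p=p)
def ray(c,at):
    d=c["R"]@np.linalg.inv(c["K"])@np.array([at[1],at[0],1.]);return d/np.linalg.norm(d)
def onz(c,at,z):
    d=ray(c,at);return c["p"]+d*(z-c["p"][2])/d[2]
def tri(obs):
    A=0;b=0
    for c,at in obs:
        d=ray(c,at);P=np.eye(3)-np.outer(d,d);A=A+P;b=b+P@c["p"]
    return np.linalg.solve(A,b)
def proj(c,P):
    q=c["K"]@(c["R"].T@(np.asarray(P,float)-c["p"]));return q[1]/q[2],q[0]/q[2]
def save(c,n): cv2.imwrite("pics/"+n,c["f"][:,:,::-1])
E
cat > a.py <<'E'
from h import *
np.set_printoptions(precision=1,suppress=True)
C={n:cam(n) for n in("scene","top")}
for n in C: save(C[n],n+"0.png"); print(n,C[n]["p"])
for q in ["igniter","grip_mid","trigger_pin","trigger_face","tag_green","tag_red","tray_green","tray_red","kettle","pan","egg_holder","tong"]:
    r={n:pinpoint(q,n)[:2] for n in C}
    print(q,{n:[(np.round(k["at"],1).tolist(),round(k["p"],2)) for k in r[n]] for n in r},
     tri([(C[n],r[n][0]["at"]) for n in C]) if all(r.values()) else "")
print(get_obs())
E
python3 a.py
```

```text
scene [1824.4 -202.8 1550.5]
top [ 484.1   21.4 1356. ]
igniter {'scene': [], 'top': [([236.2, 273.6], 0.89)]} 
grip_mid {'scene': [], 'top': [([228.6, 279.3], 0.83), ([248.3, 401.5], 0.44)]} 
trigger_pin {'scene': [], 'top': [([231.6, 263.9], 0.63)]} 
trigger_face {'scene': [], 'top': [([223.5, 279.9], 0.62), ([239.4, 484.1], 0.38)]} 
tag_green {'scene': [], 'top': [([207.8, 348.2], 0.64)]} 
tag_red {'scene': [], 'top': [([241.6, 338.1], 0.68), ([247.7, 399.9], 0.64)]} 
tray_green {'scene': [], 'top': [([194.3, 398.5], 0.8)]} 
tray_red {'scene': [], 'top': [([248.7, 403.0], 0.87)]} 
kettle {'scene': [], 'top': [([153.7, 325.0], 0.79)]} 
pan {'scene': [], 'top': [([236.5, 486.0], 0.67)]} 
egg_holder {'scene': [], 'top': [([222.8, 164.3], 0.91)]} 
tong {'scene': [], 'top': [([159.9, 361.3], 0.7)]} 
{'time': 1.3, 'joint_positions': array([ 1.2,  0.3,  1.5, -0. ,  1.3, -0.1]), 'dq': array([ 0.,  0., -0., -0., -0.,  0.]), 'tau': array([  0. , -43.1, -24.4,   0.1,   0. ,   0. ]), 'tool_pos': array([139.4, 506.2, 213.2]), 'tcp_rot': array([3.1, 0. , 2.9]), 'contact_force': array([ 0.6, -0.6,  0.3]), 'moment': array([-0. , -0. , -0.1]), 'finger_force': 0.0, 'grip_width': 91.64618338648532}
```

View pics/top0.png

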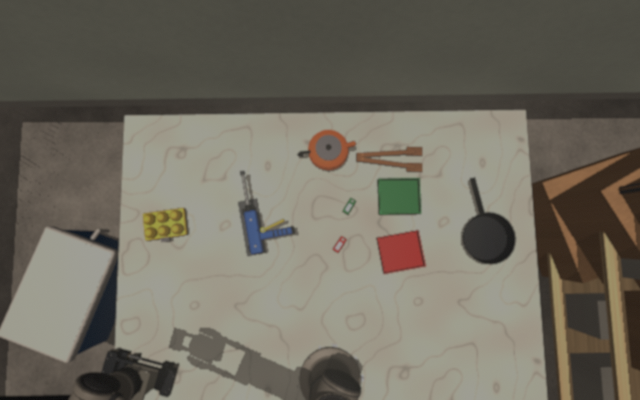

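View pics/scene0.png

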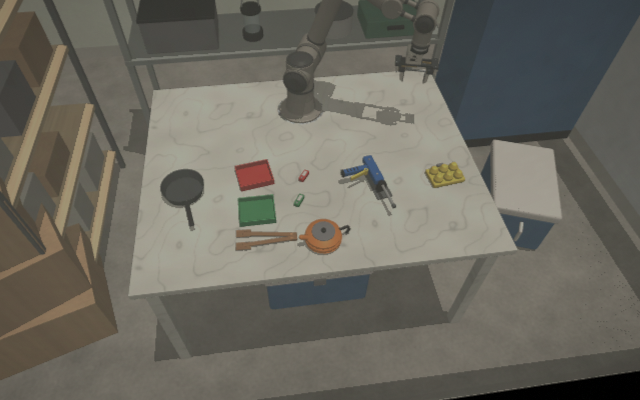

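The top view shows igniter at about (row 228, col 255), its grip pointing right and the trigger above the grip. The green tag is at (207,349), the red tag at (244,340), the green tray at (196,399). The scene view shows the same layout, igniter at (175,375) and green tag at (200,299).

```bash
cat > b.py <<'E'
from h import *
np.set_printoptions(precision=1,suppress=True)
C={n:cam(n) for n in("top","scene")}
for q,z in [("igniter",0),("grip_mid",60),("trigger_pin",60),("trigger_face",60)]:
    r=pinpoint(q,"top"); print(q,[(onz(C["top"],k["at"],z),round(k["p"],2)) for k in r[:1]])
for q,z in [("tag_green",10),("tag_red",10),("tray_green",10)]:
    for n in C:
        r=trace(q,n)
        for k in r[:2]:
            v,u=np.nonzero(k["mask"]); (cx,cy),wh,a=cv2.minAreaRect(np.array([onz(C[n],(y,x),z)[:2] for y,x in zip(v,u)],np.float32))
            print(q,n,round(k["p"],2),onz(C[n],k["at"],z),"rect",round(cx),round(cy),np.round(wh),round(a))
E
python3 b.py
```

```text
igniter [(array([491.4, 200.3,   0. ]), 0.65)]
grip_mid [(array([520.6, 173. ,  60. ]), 0.83)]
trigger_pin [(array([503.2, 218.2,  60. ]), 0.81)]
trigger_face [(array([539.6, 174.3,  60. ]), 0.62)]
tray_green top 0.69 [ 630.6 -256.4   10. ] rect 630 -261 [155. 131.] 89
tray_green top 0.43 [808.1   0.5  10. ] rect 807 -2 [160. 148.] 58
```

Emit:
play_rows(
  rows=[
    [[1,-0.9,0.2],[0,0,-0.7]],
    [[1,-0.9,0.2],[0,0,-0.7]],
    [[1,-0.9,0.2],[0,0,-0.7]],
    [[1,-0.9,0.2],[0,0,-0.7]],
    [[1,-0.9,0.2],[0,0,-0.7]],
    [[1,-0.9,0.2],[0,0,-0.7]],
    [[1,-0.9,0.2],[0,0,-0.7]],
    [[1,-0.9,0.2],[0,0,-0.7]],
    [[1,-0.9,0.2],[0,0,-0.7]],
    [[1,-0.9,0.2],[0,0,-0.6]],
    [[1,-0.9,0.2],[0,0,-0.6]],
    [[0,0,0],[0,0,0]],
  ],
  hand=1,
)

```text
time: 3.4
tool_pos: [471.2, 207.4, 279.3]
tcp_rot: [3.141, 0.0, 1.822]
contact_force: [-0.1, 0.2, -0.8]
grip_width: 92.3
finger_force: 0.0
```

```bash
cat > c.py <<'E'
from h import *
import sys,pickle
np.set_printoptions(precision=1,suppress=True)
o=get_obs();print(o["time"],o["tool_pos"],o["tcp_rot"].round(3))
c=cam("wrist"); save(c,sys.argv[1]+".png"); print(c["p"])
d={}
for q,z in [a.split(":") for a in sys.argv[2:]]:
    r=pinpoint(q,"wrist"); z=float(z)
    if r: d[q]=r[0]["at"]
    print(q,[(np.round(k["at"],1).tolist(),round(k["p"],2),onz(c,k["at"],z)) for k in r[:2]])
pickle.dump((c,d),open(sys.argv[1]+".pkl","wb"))
E
python3 c.py w1 igniter:0 grip_mid:60 trigger_pin:60 trigger_face:60 tag_green:0
```

```text
3.4 [471.2 207.4 279.3] [3.1 0.  1.8]
[452.3 280.5 450.6]
igniter [([167.3, 332.7], 0.9, array([493.2, 199.3,   0. ]))]
grip_mid [([205.6, 334.8], 0.64, array([505. , 157.6,  60. ]))]
trigger_pin [([163.1, 350.4], 0.68, array([509.6, 221.7,  60. ]))]
trigger_face [([204.2, 362.3], 0.83, array([542.2, 169.3,  60. ]))]
tag_green [([162.9, 352.7], 0.19, array([521.8, 213.9,   0. ]))]
```

View pics/w1.png

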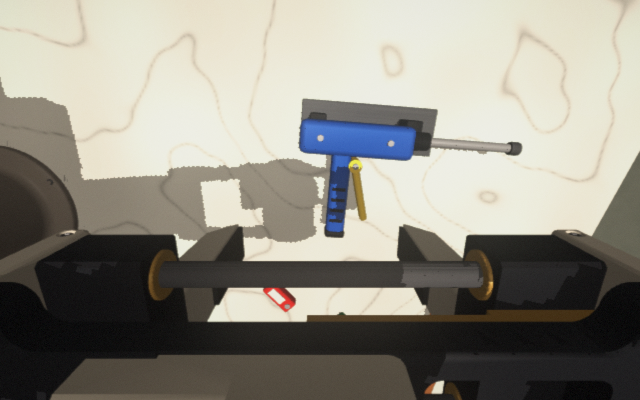

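The wrist view shows the igniter clearly: butt end top at about (230,335), yellow pin at (165,355), trigger free end near (218,363), and the muzzle at (149,520). The network's points agree approximately.

```bash
cat > fit.py <<'E'
from h import *
import sys,pickle
from scipy.optimize import least_squares
np.set_printoptions(precision=1,suppress=True)
P=dict(igniter=[0,0,0],grip_mid=[0,-42,60],trigger_pin=[19,18,60],trigger_face=[39,-39,60])
def W(s,p): c,sn=np.cos(s[2]),np.sin(s[2]); return np.array([s[0]+c*p[0]-sn*p[1],s[1]+sn*p[0]+c*p[1],p[2]])
def fit(obs):
    f=lambda s: np.concatenate([(np.array(proj(c,W(s,p)))-at)*w for c,p,at,w in obs])
    r=least_squares(f,[495,200,.2],loss="soft_l1",f_scale=2); return r.x,f(r.x).reshape(-1,2)
if __name__=="__main__":
    obs=[]
    for n in sys.argv[1:]:
        c,d=pickle.load(open(n+".pkl","rb"))
        # yellow and blue pixels help as a check
        obs+=[(c,P[q],np.array(d[q]),1) for q in P if q in d]
    if "w1" in sys.argv:
        c=pickle.load(open("w1.pkl","rb"))[0]
        obs+=[(c,p,np.array(a),1) for p,a in [([0,-87,73],(229,334.5)),([19,18,71],(165,355))]]
    s,r=fit(obs); print(s,np.degrees(s[2])); print(r)
    for q in P: print(q,W(s,P[q]))
    print("squeeze",W(s,[5.5,-42,60]))
E
python3 fit.py w1
```

```text
[496.  200.3   0.2] 12.088050105985825
[[-0.1  1.8]
 [-1.1  0.2]
 [ 0.1  0.9]
 [-0.7  0.3]
 [ 8.5 -0.8]
 [-0.3 -2.9]]
igniter [496.  200.3   0. ]
grip_mid [504.8 159.2  60. ]
trigger_pin [510.8 221.9  60. ]
trigger_face [542.3 170.3  60. ]
squeeze [510.1 160.4  60. ]
```

Emit:
play_rows(
  rows=[
    [[0.33,0.1,-1],[0,0,-0.3]],
    [[0.33,0.1,-1],[0,0,0]],
    [[0.3,0.1,-1],[0,0,0]],
    [[0,0,0],[0,0,0]],
  ],
)

```text
time: 4.2
tool_pos: [496.7, 218.5, 187.3]
tcp_rot: [-3.137, 0.0, 1.785]
contact_force: [-0.2, -0.7, 0.7]
grip_width: 91.6
finger_force: 0.0
```

```bash
python3 c.py w2 igniter:0 grip_mid:60 trigger_pin:60 trigger_face:60; python3 fit.py w2; python3 fit.py w1 w2; python3 - <<'E'
import pickle;from h import *
a,b=[pickle.load(open(n+".pkl","rb")) for n in("w1","w2")]
for q in a[1]:
    if q in b[1]: print(q,tri([(a[0],a[1][q]),(b[0],b[1][q])]).round(1))
E
```

```text
4.2 [496.7 218.5 187.3] [-3.1  0.   1.8]
[481.5 292.3 358.6]
igniter [([187.0, 319.9], 0.92, array([499.4, 197.8,   0. ]))]
grip_mid [([236.5, 319.5], 0.86, array([508.1, 157.4,  60. ]))]
trigger_pin [([183.6, 336.7], 0.66, array([513. , 221.1,  60. ]))]
trigger_face [([235.9, 353.4], 0.65, array([545. , 166.3,  60. ]))]
[498.9 198.2   0.2] 11.763945823259029
[[-0.4 -0.3]
 [ 0.2 -0.6]
 [ 1.4  0.5]
 [-1.3  0.4]]
igniter [498.9 198.2   0. ]
grip_mid [507.5 157.1  60. ]
trigger_pin [513.9 219.7  60. ]
trigger_face [545.1 168.   60. ]
squeeze [512.9 158.2  60. ]
[497.8 199.5   0.2] 11.589259467994912
[[ 0.6  2.8]
 [-0.3  1. ]
 [ 1.1  2.1]
 [ 0.4  1.1]
 [-1.5 -1. ]
 [-1.  -1.5]
 [ 0.1 -0.3]
 [-2.5 -0.4]
 [ 9.3 -0.2]
 [ 0.8 -1.6]]
igniter [497.8 199.5   0. ]
grip_mid [506.2 158.3  60. ]
trigger_pin [512.8 220.9  60. ]
trigger_face [543.8 169.1  60. ]
squeeze [511.6 159.4  60. ]
igniter [497.5 195.  -16.3]
grip_mid [507.4 154.7  52.6]
trigger_pin [512.6 219.5  50.1]
trigger_face [539.8 173.8  77. ]
```

View pics/w2.png

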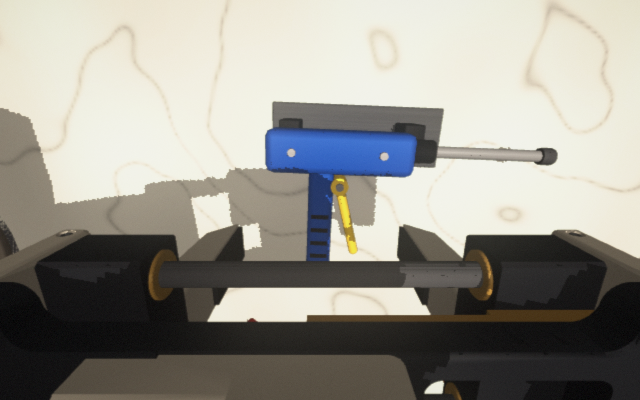

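Emit:
play_rows(
  rows=[
    [[0.26,-1,-0.3],[0,0,0]],
    [[0.26,-1,-0.3],[0,0,0]],
    [[0,0,-0.9],[0,0,0]],
    [[0,0,-0.9],[0,0,0]],
    [[0,0,0],[0,0,0]],
  ],
)

```text
time: 5.08
tool_pos: [512.9, 157.9, 116.6]
tcp_rot: [-3.139, -0.0, 1.784]
contact_force: [0.2, -0.8, 0.0]
grip_width: 91.6
finger_force: 0.0
```

```bash
python3 c.py w3 grip_mid:60 trigger_face:60 trigger_pin:60
```

```text
5.075 [512.9 157.9 116.6] [-3.1 -0.   1.8]
[497.3 231.7 288. ]
grip_mid [([201.6, 314.0], 0.85, array([507. , 158.6,  60. ]))]
trigger_face [([200.8, 361.8], 0.67, array([545.3, 167.6,  60. ])), ([125.9, 341.4], 0.51, array([515. , 222.6,  60. ]))]
trigger_pin [([126.4, 340.2], 0.91, array([514.2, 222.1,  60. ]))]
```

View pics/w3.png

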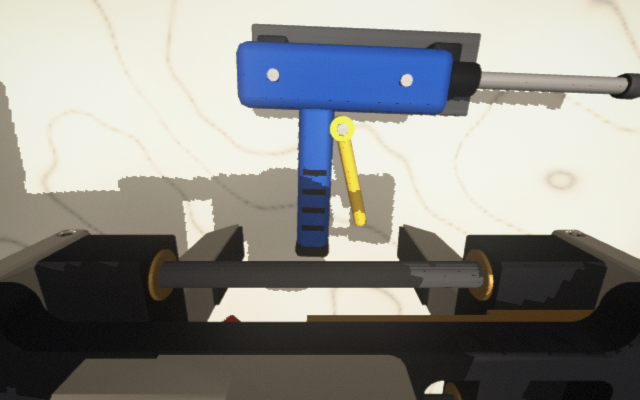

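The close view confirms: grip centred around column 314, trigger tip at (220,361), both between the fingers. Next: descend 62 mm and squeeze.

Emit:
play_rows(
  rows=[
    [[0,0.05,-0.7],[0,0,0]],
    [[0,0,-0.7],[0,0,0]],
    [[0,0,-0.67],[0,0,0]],
    [[0,0,0],[0,0,0]],
  ],
)

```text
time: 5.78
tool_pos: [513.5, 159.7, 55.0]
tcp_rot: [-3.141, -0.0, 1.784]
contact_force: [0.2, -0.0, -0.9]
grip_width: 92.2
finger_force: 0.0
```

Emit:
play_rows(
  rows=[
    [[0,0,0],[0,0,0]],
    [[0,0,0],[0,0,0]],
    [[0,0,0],[0,0,0]],
    [[0,0,0],[0,0,0]],
    [[0,0,0],[0,0,0]],
    [[0,0,0],[0,0,0]],
    [[0,0,0],[0,0,0]],
    [[0,0,0],[0,0,0]],
  ],
  hand=-1,
)

```text
time: 6.78
tool_pos: [512.0, 158.6, 55.6]
tcp_rot: [-3.137, 0.001, 1.783]
contact_force: [-4.7, -5.9, 9.4]
grip_width: 35.4
finger_force: 30.1
```

Emit:
play_rows(
  rows=[
    [[0,0,0],[0,0,0]],
    [[0,0,0],[0,0,0]],
    [[0,0,0],[0,0,0]],
    [[0,0,0],[0,0,0]],
    [[0,0,0],[0,0,0]],
    [[0,0,0],[0,0,0]],
    [[0,0,0],[0,0,0]],
    [[0,0,0],[0,0,0]],
  ],
)

```text
time: 7.78
tool_pos: [512.0, 158.6, 55.5]
tcp_rot: [-3.137, 0.001, 1.783]
contact_force: [-4.3, -6.2, 10.4]
grip_width: 35.3
finger_force: 30.1
```

Emit:
play_rows(
  rows=[
    [[0,0,0],[0,0,0]],
    [[0,0,0],[0,0,0]],
    [[0,0,0],[0,0,0]],
    [[0,0,0],[0,0,0]],
    [[0,0,0],[0,0,0]],
    [[0,0,0],[0,0,0]],
    [[0,0,0],[0,0,0]],
    [[0,0,0],[0,0,0]],
  ],
  hand=1,
)

```text
time: 8.78
tool_pos: [513.7, 159.6, 55.1]
tcp_rot: [-3.141, 0.0, 1.784]
contact_force: [0.1, 0.2, -0.3]
grip_width: 91.9
finger_force: 0.0
```

Emit:
play_rows(
  rows=[
    [[0,0,0.7],[0,0,0]],
    [[0,0,0.7],[0,0,0]],
    [[0,0,0.7],[0,0,0]],
    [[0,0,0],[0,0,0]],
  ],
)

```text
time: 9.28
tool_pos: [514.8, 159.8, 119.5]
tcp_rot: [3.138, 0.0, 1.784]
contact_force: [0.3, 0.1, -0.0]
grip_width: 91.8
finger_force: 0.0
```

```bash
python3 c.py w4 grip_mid:60 trigger_face:60 trigger_pin:60
```

```text
9.275 [514.8 159.8 119.5] [3.1 0.  1.8]
[498.3 233.4 290.8]
grip_mid [([202.2, 312.1], 0.74, array([508. , 158.7,  60. ]))]
trigger_face [([198.2, 358.0], 0.82, array([544.6, 170.2,  60. ]))]
trigger_pin [([130.7, 335.2], 0.96, array([513.7, 219.9,  60. ])), ([143.0, 312.2], 0.57, array([498.1, 206.8,  60. ]))]
```

View pics/w4.png

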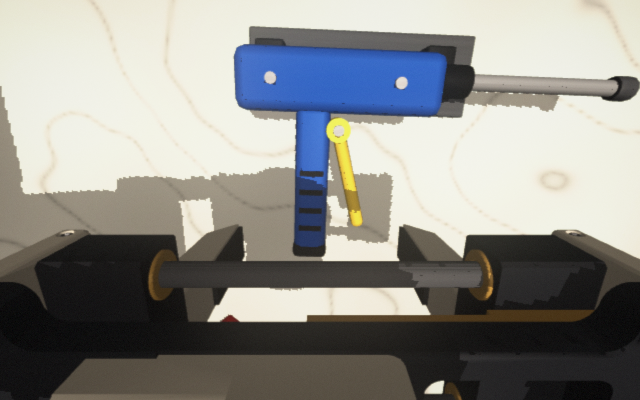

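The trigger is back out (tip at (222,357), as before). On to the green tag.

Emit:
play_rows(
  rows=[
    [[0,0,1],[0,0,0]],
    [[0.3,-0.5,1],[0,0,0]],
    [[0.3,-1,1],[0,0,0]],
    [[0.4,-1,0.8],[0,0,0]],
    [[0.5,-1,0.2],[0,0,0]],
    [[0.5,-1,0],[0,0,0]],
    [[0.5,-1,0],[0,0,0]],
    [[0,0,0],[0,0,0]],
  ],
)

```text
time: 10.48
tool_pos: [589.1, -7.4, 236.5]
tcp_rot: [-3.14, -0.0, 1.781]
contact_force: [-0.1, 0.2, 0.0]
grip_width: 91.8
finger_force: 0.0
```

```bash
cat > d.py <<'E'
from h import *
import sys,pickle
np.set_printoptions(precision=1,suppress=True)
o=get_obs();print(o["time"],o["tool_pos"],o["tcp_rot"].round(3))
c=cam("wrist"); save(c,sys.argv[1]+".png")
hsv=cv2.cvtColor(c["f"],cv2.COLOR_RGB2HSV)
d={}
for q in sys.argv[2:]:
    r=trace(q,"wrist"); z=20 if "tag" in q else 30
    for k in r[:2]:
        m=k["mask"]; v,u=np.nonzero(m)
        P=np.array([onz(c,(y,x),z)[:2] for y,x in zip(v,u)],np.float32)
        (cx,cy),wh,a=cv2.minAreaRect(P)
        print(q,round(k["p"],2),np.round(k["at"]),m.sum(),"rect",round(cx,1),round(cy,1),np.round(wh,1),round(a,1),"cols",u.min(),u.max(),"rows",v.min(),v.max())
    if r: d[q]=r[0]["mask"]
    print("  pin",[(np.round(k["at"],1).tolist(),round(k["p"],2),onz(c,k["at"],0)) for k in pinpoint(q,"wrist")[:2]])
pickle.dump((c,d),open(sys.argv[1]+".pkl","wb"))
E
python3 d.py w5 tag_green tag_red tray_green
```

```text
10.475 [589.1  -7.4 236.5] [-3.1 -0.   1.8]
tag_green 0.9 [214. 313.] 829 rect 595.9 -75.7 [29.7 62.3] 57.5 cols 296 335 rows 194 233
  pin [([214.1, 313.9], 0.79, array([594.7, -83.6,   0. ]))]
tag_red 0.68 [173. 224.] 905 rect 463.0 -39.0 [29.8 59.3] 55.3 cols 204 246 rows 149 191
  pin [([169.2, 230.0], 0.8, array([463.5, -41.8,   0. ]))]
tray_green 0.75 [303. 315.] 2555 rect 627.6 -216.8 [139.7  60.9] 12.1 cols 272 363 rows 288 322
  pin [([318.1, 314.0], 0.92, array([ 632.2, -264.8,    0. ]))]
```

View pics/w5.png

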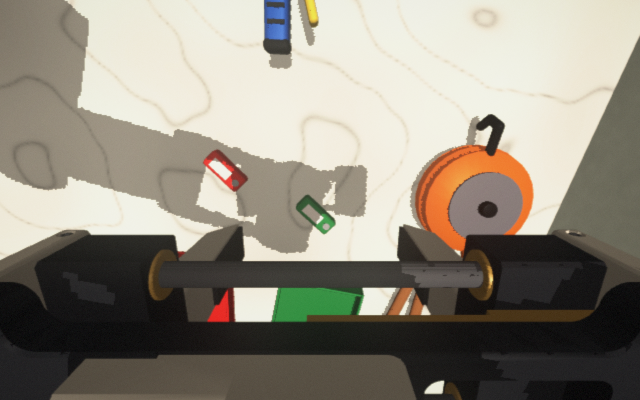

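The green tag is at (214,315), clear of the red tag at (170,225) and the kettle at (200,485). I'll move above it, aligned, and look again.

Emit:
play_rows(
  rows=[
    [[0.05,-0.5,-0.5],[0,0,1]],
    [[0.05,-0.5,-0.5],[0,0,1]],
    [[0.05,-0.5,-0.7],[0,0,1]],
    [[0.05,-0.5,-0.7],[0,0,1]],
    [[0,-0.3,-0.7],[0,0,1]],
    [[0,0,-0.6],[0,0,0.7]],
    [[0,0,0],[0,0,0]],
  ],
)

```text
time: 11.7
tool_pos: [593.9, -73.7, 126.0]
tcp_rot: [-3.141, -0.003, 2.579]
contact_force: [-0.2, 0.8, -0.2]
grip_width: 91.8
finger_force: 0.0
```

```bash
python3 d.py w6 tag_green tray_green; python3 - <<'E'
import pickle;from h import *
a,b=[pickle.load(open(n+".pkl","rb")) for n in("w5","w6")]
g=lambda m:np.argwhere(m).mean(0)
print("tri",tri([(x[0],g(x[1]["tag_green"])) for x in(a,b)]).round(1))
E
```

```text
11.7 [593.9 -73.7 126. ] [-3.1 -0.   2.6]
  pin [([187.0, 319.2], 0.79, array([596., -77.,   0.]))]
tray_green 0.95 [300. 242.] 2909 rect 626.2 -212.7 [ 87.4 132.2] 89.8 cols 177 286 rows 215 321
  pin []Traceback (most recent call last):
  File "<stdin>", line 4, in <module>
KeyError: 'tag_green'
```

View pics/w6.png

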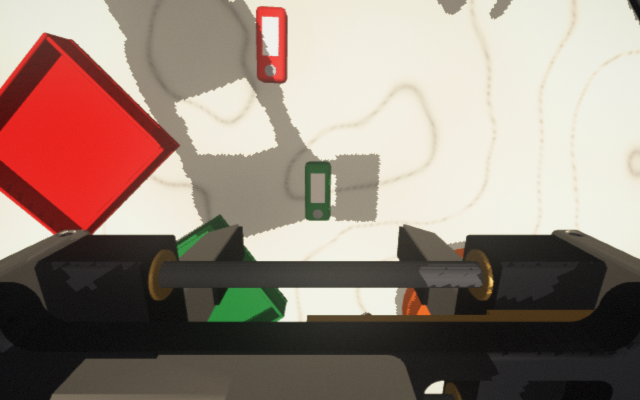

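The tag at (190,318) stands upright in the picture, so it is aligned with the jaws. It is about 2–3 mm off centre.

Emit:
play_rows(
  rows=[
    [[0.07,-0.1,-0.9],[0,0,0]],
    [[0,0,-0.9],[0,0,0]],
    [[0,0,-0.9],[0,0,0]],
    [[0,0,-0.6],[0,0,0]],
    [[0,0,-0.22],[0,0,0]],
    [[0,0,0],[0,0,0]],
  ],
)

```text
time: 12.7
tool_pos: [597.2, -77.3, 21.8]
tcp_rot: [3.141, 0.0, 2.58]
contact_force: [0.6, -0.6, 0.1]
grip_width: 91.7
finger_force: 0.0
```

Emit:
play_rows(
  rows=[
    [[0,0,0],[0,0,0]],
    [[0,0,0],[0,0,0]],
    [[0,0,0],[0,0,0]],
    [[0,0,0],[0,0,0]],
    [[0,0,0],[0,0,0]],
    [[0,0,0],[0,0,0]],
    [[0,0,0],[0,0,0]],
    [[0,0,0],[0,0,0]],
  ],
  hand=-1,
)

```text
time: 13.7
tool_pos: [596.9, -77.3, 21.5]
tcp_rot: [3.142, -0.0, 2.58]
contact_force: [1.2, -0.0, 0.2]
grip_width: 16.3
finger_force: 0.0
```

```bash
python3 d.py w7 tag_green; python3 -c "
from h import *
c=cam('top');save(c,'top7.png');cv2.imwrite('pics/top7c.png',cv2.resize(c['f'][150:280,280:440,::-1],None,fx=4,fy=4))
o=cv2.imread('pics/w7.png');t=cv2.imread('pics/top7c.png');cv2.imwrite('pics/both7.png',np.vstack([cv2.resize(o[:,:],(480,300)),cv2.resize(t,(480,300))]))"
```

```text
13.7 [596.9 -77.3  21.5] [ 3.1 -0.   2.6]
tag_green 0.87 [216. 319.] 2756 rect 591.0 -75.4 [25.1 54.3] 58.7 cols 298 338 rows 181 260
  pin [([219.6, 316.8], 0.67, array([595.5, -79.7,   0. ]))]
```

View pics/both7.png

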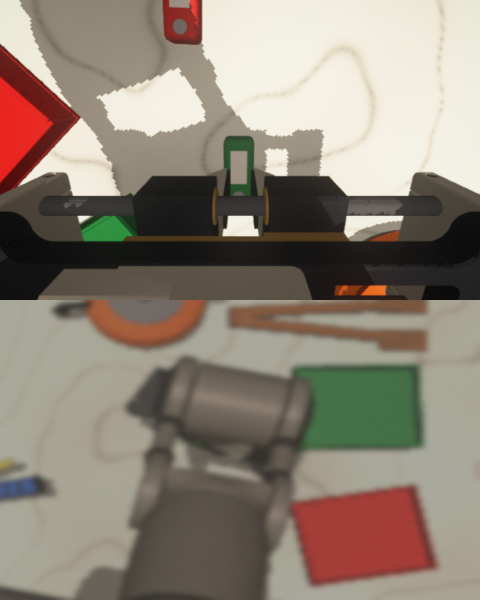

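The wrist view shows the tag between the nearly closed fingers, at about (216,319). With no finger force, the reading is ambiguous, so I'll let more time pass.

Emit:
play_rows(
  rows=[
    [[0,0,0],[0,0,0]],
    [[0,0,0],[0,0,0]],
    [[0,0,0],[0,0,0]],
  ],
)

```text
time: 14.28
tool_pos: [596.9, -77.3, 21.5]
tcp_rot: [3.141, 0.0, 2.58]
contact_force: [0.6, -0.8, -0.2]
grip_width: 0.6
finger_force: 0.0
```

```bash
python3 -c "
from h import *
o=get_obs();print(o);c=cam('wrist');cv2.imwrite('pics/w8c.png',cv2.resize(c['f'][150:330,220:420,::-1],None,fx=3,fy=3))"
```

```text
{'time': 14.275, 'joint_positions': array([-2.56144360e-01,  6.82048478e-01,  1.52417338e+00,  1.47622554e-04,
        9.35333270e-01, -1.26497711e+00]), 'dq': array([-0.00102641,  0.00154761,  0.00080944, -0.00140142, -0.00142403,
        0.00031247]), 'tau': array([-2.91213564e-04, -5.44579554e+01, -1.93800581e+01, -8.28306307e-03,
        8.91440897e-02,  2.38031828e-05]), 'tool_pos': array([596.91140988, -77.31204516,  21.54916416]), 'tcp_rot': array([3.14146806e+00, 4.45546822e-09, 2.57954146e+00]), 'contact_force': array([ 0.55115537, -0.84938086, -0.24947012]), 'moment': array([-0.06924441, -0.00734951, -0.04042591]), 'finger_force': 0.0, 'grip_width': 0.6187764397229528}
```

View pics/w8c.png

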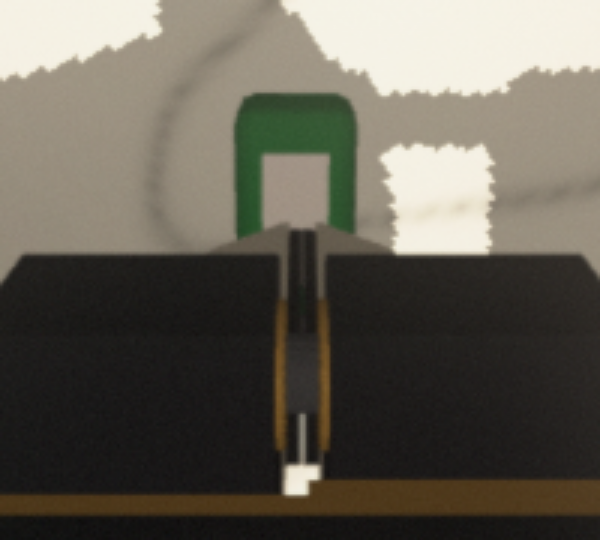

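```bash
python3 -c "
from h import *
c=cam('wrist');print(c['p'],c['R'].round(3).tolist(),c['K'][0,0])
o=get_obs();p=o['tool_pos']
for dz in(40,20,5,0,-7,-14): print(dz,np.round(proj(c,p+[0,0,dz]),1))
R=Rn.from_euler('xyz',o['tcp_rot']).as_matrix()
for l in(-30,30):
  for z in(0,20): print('tag end',l,z,np.round(proj(c,np.array([596,-77,z])+R[:,0]*l),1))
t=cam('top');r=trace('tag_green','top');print([(k['p'],k['at'],onz(t,k['at'],20)) for k in r])
s=cam('scene')
for q in ('tag_green','tray_green','tag_red'): print(q,[(k['p'],k['at'],onz(s,k['at'],10)) for k in spot_in(q,'scene')],[(k['p'],k['at'],onz(t,k['at'],10)) for k in spot_in(q,'top')])
cv2.imwrite('pics/s9.png',cv2.resize(s['f'][130:290,200:430,::-1],None,fx=3.4,fy=3.4,interpolation=cv2.INTER_CUBIC))
"
```

```text
[533.01167536 -37.22869958 192.9088166 ] [[0.533, 0.812, 0.236], [0.846, -0.512, -0.15], [-0.001, 0.279, -0.96]] 290.3105865396106
40 [263.8 320.8]
20 [246.  320.8]
5 [235.1 320.7]
0 [231.8 320.7]
-7 [227.5 320.7]
-14 [223.5 320.7]
tag end -30 0 [256.3 320.5]
tag end -30 20 [270.8 320.4]
tag end 30 0 [177.  320.4]
tag end 30 20 [184.3 320.4]
[]
tag_green [] []
tray_green [] [(0.68, [196.1, 402.6], array([ 629.24256963, -272.68880953,   10.        ]))]
tag_red [] []
```

View pics/s9.png

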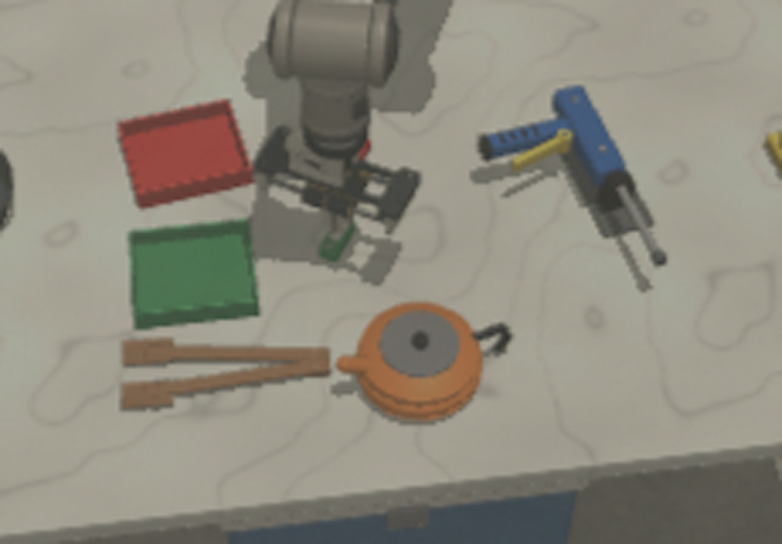

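The scene crop shows the fingers standing on or above the tag (tag at about (337,243)). The fingers shut without touching it, so the tips seem higher than assumed. I'll open, then go down in small steps and watch the force.

Emit:
play_rows(
  rows=[
    [[0,0,0],[0,0,0]],
    [[0,0,0],[0,0,0]],
    [[0,0,0],[0,0,0]],
    [[0,0,0],[0,0,0]],
    [[0,0,0],[0,0,0]],
    [[0,0,0],[0,0,0]],
    [[0,0,0],[0,0,0]],
    [[0,0,0],[0,0,0]],
  ],
  hand=1,
)

```text
time: 15.82
tool_pos: [596.9, -77.3, 21.6]
tcp_rot: [3.141, 0.0, 2.58]
contact_force: [0.5, 0.4, 0.8]
grip_width: 75.9
finger_force: 0.0
```

Emit:
play_rows(
  rows=[
    [[0,0,-0.1],[0,0,0]],
    [[0,0,-0.1],[0,0,0]],
    [[0,0,0],[0,0,0]],
  ],
)

```text
time: 16.2
tool_pos: [596.6, -77.3, 15.1]
tcp_rot: [-3.141, -0.001, 2.58]
contact_force: [-1.9, -1.1, 0.4]
grip_width: 91.6
finger_force: 0.0
```

```bash
python3 d.py w10 tag_green; python3 -c "
import cv2
c=cv2.imread('pics/w10.png');cv2.imwrite('pics/w10c.png',cv2.resize(c[150:330,170:470],None,fx=2.6,fy=2.6))"
```

```text
16.2 [596.6 -77.3  15.1] [-3.1 -0.   2.6]
tag_green 0.97 [222. 317.] 3129 rect 589.6 -74.6 [25.4 51. ] 57.5 cols 298 339 rows 184 261
  pin [([226.4, 319.5], 0.82, array([598.3, -79.3,   0. ]))]
```

View pics/w10c.png

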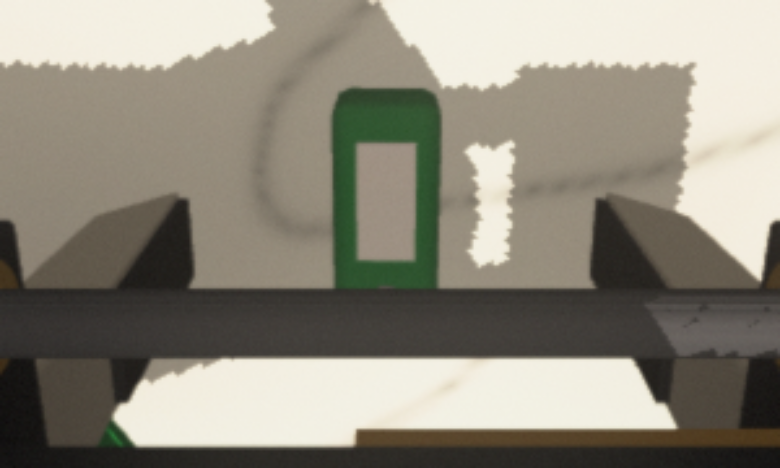

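The opening between the fingertips spans 156 px against 40 px for the tag, so the tips are well above the tag's base. That puts them about 25 mm higher than nominal. I'll keep lowering carefully.

Emit:
play_rows(
  rows=[
    [[0,0,-0.1],[0,0,0]],
    [[0,0,0],[0,0,0]],
  ],
)

```text
time: 16.6
tool_pos: [596.7, -77.3, 12.3]
tcp_rot: [-3.142, -0.0, 2.58]
contact_force: [0.5, -0.5, 0.2]
grip_width: 91.4
finger_force: 0.0
```

Emit:
play_rows(
  rows=[
    [[0,0,-0.1],[0,0,0]],
    [[0,0,0],[0,0,0]],
  ],
)

```text
time: 16.85
tool_pos: [596.7, -77.3, 9.2]
tcp_rot: [-3.141, -0.001, 2.58]
contact_force: [0.4, -0.0, -0.6]
grip_width: 91.8
finger_force: 0.0
```

Emit:
play_rows(
  rows=[
    [[0,0,-0.13],[0,0,0]],
    [[0,0,-0.13],[0,0,0]],
    [[0,0,0],[0,0,0]],
  ],
)

```text
time: 17.23
tool_pos: [596.6, -77.3, 1.2]
tcp_rot: [-3.141, -0.001, 2.58]
contact_force: [0.1, -0.4, 0.6]
grip_width: 92.0
finger_force: 0.0
```

Emit:
play_rows(
  rows=[
    [[0,0,-0.13],[0,0,0]],
    [[0,0,0],[0,0,0]],
  ],
)

```text
time: 17.48
tool_pos: [596.7, -77.3, -2.5]
tcp_rot: [-3.141, -0.001, 2.58]
contact_force: [-0.4, 0.5, -0.9]
grip_width: 92.1
finger_force: 0.0
```

```bash
python3 d.py w11 tag_green; python3 -c "
import cv2
c=cv2.imread('pics/w11.png')
g=cv2.cvtColor(c,cv2.COLOR_BGR2GRAY)
for r in range(222,260,4):
  print(r,'L',g[r,220:270:3].tolist(),'R',g[r,370:420:3].tolist())"
```

```text
17.475 [596.7 -77.3  -2.5] [-3.1 -0.   2.6]
tag_green 0.98 [228. 319.] 3415 rect 593.5 -77.4 [26.4 62.9] 56.3 cols 294 342 rows 190 292
  pin [([236.3, 315.7], 0.83, array([596.6, -81. ,   0. ]))]
222 L [140, 141, 142, 143, 141, 141, 140, 140, 142, 143, 142, 143, 141, 137, 127, 121, 129] R [240, 229, 148, 145, 145, 147, 144, 144, 145, 144, 144, 141, 142, 142, 139, 140, 137]
226 L [138, 141, 134, 112, 97, 93, 83, 88, 142, 141, 141, 141, 139, 137, 125, 118, 126] R [240, 240, 155, 144, 143, 142, 139, 139, 138, 136, 82, 88, 96, 99, 110, 123, 122]
230 L [93, 91, 93, 92, 93, 66, 36, 38, 141, 141, 142, 138, 140, 137, 126, 122, 128] R [235, 233, 142, 135, 131, 131, 133, 125, 123, 129, 41, 42, 79, 98, 95, 95, 98]
234 L [93, 92, 94, 93, 66, 35, 33, 40, 138, 140, 140, 140, 139, 137, 128, 117, 121] R [223, 216, 131, 122, 129, 133, 129, 126, 133, 126, 39, 40, 44, 79, 96, 95, 95]
238 L [92, 92, 91, 71, 32, 35, 33, 33, 137, 138, 140, 139, 140, 136, 132, 121, 119] R [236, 164, 136, 138, 142, 141, 139, 141, 142, 126, 39, 39, 39, 42, 78, 96, 97]
242 L [90, 92, 71, 32, 31, 32, 33, 32, 133, 141, 142, 141, 140, 138, 134, 125, 122] R [239, 238, 144, 144, 143, 145, 142, 145, 145, 124, 41, 41, 39, 39, 41, 80, 94]
246 L [90, 70, 32, 31, 31, 31, 30, 32, 113, 140, 141, 140, 139, 139, 136, 131, 126] R [240, 223, 144, 144, 145, 144, 143, 146, 143, 99, 36, 40, 40, 38, 36, 38, 81]
250 L [74, 31, 30, 28, 31, 30, 28, 32, 93, 137, 138, 140, 140, 138, 140, 138, 134] R [240, 176, 146, 143, 146, 142, 142, 146, 143, 77, 39, 39, 36, 37, 37, 38, 41]
254 L [30, 30, 31, 32, 27, 30, 31, 31, 72, 139, 140, 141, 139, 138, 140, 139, 139] R [239, 160, 142, 144, 145, 142, 143, 144, 144, 54, 39, 38, 37, 39, 37, 35, 37]
258 L [29, 28, 27, 28, 28, 27, 30, 33, 131, 139, 139, 139, 140, 140, 139, 140, 139] R [240, 229, 146, 145, 144, 145, 144, 144, 142, 127, 37, 37, 37, 36, 37, 34, 34]
```

Now the tag spans about 46 px for 26 mm, against 156 px for the 92 mm opening. So the tips are some 7 mm below the tag's top. I'll go 6 mm lower and then close.

Emit:
play_rows(
  rows=[
    [[0,0,-0.1],[0,0,0]],
    [[0,0,-0.1],[0,0,0]],
    [[0,0,0],[0,0,0]],
  ],
)

```text
time: 18.0
tool_pos: [596.6, -77.2, -8.6]
tcp_rot: [-3.141, -0.001, 2.58]
contact_force: [0.5, -0.4, 0.3]
grip_width: 91.8
finger_force: 0.0
```

Emit:
play_rows(
  rows=[
    [[0,0,0],[0,0,0]],
    [[0,0,0],[0,0,0]],
    [[0,0,0],[0,0,0]],
    [[0,0,0],[0,0,0]],
    [[0,0,0],[0,0,0]],
    [[0,0,0],[0,0,0]],
    [[0,0,0],[0,0,0]],
    [[0,0,0],[0,0,0]],
    [[0,0,0],[0,0,0]],
  ],
  hand=-1,
)

```text
time: 19.12
tool_pos: [596.9, -77.4, -8.1]
tcp_rot: [3.142, 0.0, 2.58]
contact_force: [0.5, 0.6, 0.2]
grip_width: 25.9
finger_force: 30.0
```

The tag is held (25.9 mm, 30 N). The height reading is about 25 mm low compared with the text, so I'll work relative to this grasp height. Lift and carry it over the green tray.

Emit:
play_rows(
  rows=[
    [[0,0,0.6],[0,0,0]],
    [[0,0,1],[0,0,0]],
    [[0,0,1],[0,0,0]],
    [[0.1,-0.7,0.7],[0,0,0]],
    [[0.2,-1,0],[0,0,0]],
    [[0.2,-1,0],[0,0,0]],
    [[0.2,-1,0],[0,0,0]],
    [[0.2,-1,0],[0,0,0]],
    [[0.2,-1,0],[0,0,0]],
    [[0,-0.4,0],[0,0,0]],
    [[0,0,0],[0,0,0]],
  ],
)

```text
time: 20.5
tool_pos: [629.7, -260.6, 91.3]
tcp_rot: [3.141, 0.0, 2.579]
contact_force: [0.4, 0.6, -0.1]
grip_width: 25.6
finger_force: 30.0
```

```bash
python3 d.py w12 tray_green tag_green
```

```text
20.5 [ 629.7 -260.6   91.3] [3.1 0.  2.6]
tray_green 0.96 [177. 332.] 19008 rect 628.9 -259.2 [130.3 150.1] 0.3 cols 205 434 rows 82 295
  pin [([192.9, 321.3], 0.58, array([ 630.4, -260.3,    0. ]))]
tag_green 0.77 [233. 319.] 3473 rect 669.4 -286.3 [ 43.3 105.2] 57.7 cols 296 344 rows 193 297
  pin [([239.0, 318.9], 0.71, array([ 669.2, -287.6,    0. ]))]
```

View pics/w12.png

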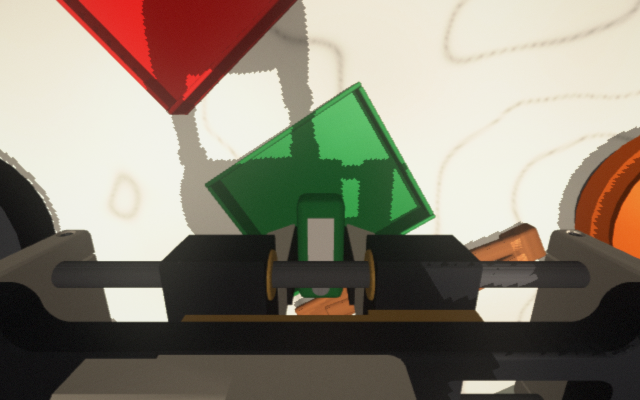

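The tag is held straight in the jaws at (245,320), and the tray centre (629,-259) is directly beneath it. Lower.

Emit:
play_rows(
  rows=[
    [[0,0,-0.8],[0,0,0]],
    [[0,0,-0.8],[0,0,0]],
    [[0,0,-0.8],[0,0,0]],
    [[0,0,-0.4],[0,0,0]],
    [[0,0,-0.2],[0,0,0]],
    [[0,0,-0.1],[0,0,0]],
    [[0,0,0],[0,0,0]],
  ],
)

```text
time: 21.62
tool_pos: [630.2, -260.4, -1.6]
tcp_rot: [3.141, 0.001, 2.58]
contact_force: [1.1, 0.6, -0.7]
grip_width: 25.9
finger_force: 30.0
```

Emit:
play_rows(
  rows=[
    [[0,0,-0.06],[0,0,0]],
    [[0,0,0],[0,0,0]],
  ],
)

```text
time: 21.88
tool_pos: [630.0, -260.4, -3.7]
tcp_rot: [3.141, 0.0, 2.579]
contact_force: [-0.4, -0.2, -0.9]
grip_width: 25.8
finger_force: 30.0
```

Emit:
play_rows(
  rows=[
    [[0,0,0],[0,0,0]],
    [[0,0,0],[0,0,0]],
    [[0,0,0],[0,0,0]],
    [[0,0,0],[0,0,0]],
  ],
  hand=0.1,
)

```text
time: 22.38
tool_pos: [629.9, -260.3, -3.9]
tcp_rot: [3.142, 0.0, 2.58]
contact_force: [-0.1, 1.0, -0.4]
grip_width: 50.4
finger_force: 0.0
```

Emit:
play_rows(
  rows=[
    [[0,0,0.3],[0,0,0]],
    [[0,0,0.8],[0,0,0]],
    [[0,0,1],[0,0,0]],
    [[0,0,1],[0,0,0]],
    [[0,0,0.5],[0,0,0]],
    [[0,0,0],[0,0,0]],
    [[0,0,0],[0,0,0]],
  ],
)

```text
time: 23.25
tool_pos: [629.3, -260.0, 102.7]
tcp_rot: [-3.142, -0.002, 2.58]
contact_force: [0.6, -0.2, -0.1]
grip_width: 50.2
finger_force: 0.0
```

```bash
python3 d.py w13 tray_green tag_green
```

```text
23.25 [ 629.3 -260.   102.7] [-3.1 -0.   2.6]
tray_green 0.61 [185. 334.] 19794 rect 628.8 -258.9 [129.9 150.2] 0.5 cols 210 428 rows 85 261
  pin [([191.2, 321.6], 0.98, array([ 631.2, -260.2,    0. ]))]
tag_green 0.62 [196. 320.] 1799 rect 629.4 -260.3 [25.9 61.9] 57.8 cols 306 335 rows 162 227
  pin [([193.8, 318.7], 0.75, array([ 632., -264.,    0.]))]
```

```bash
python3 -c "
from plant import bot;print(bot.close_job())"
```

```text
the job is handed in; nothing more can be done
None
```

I handed the job in at about 23 s, verdict not shown: the trigger was held home about 1.5 s and sprang back out (inferred from the 35 mm jaw width and 30 N; the fingertips sat about 25 mm higher than stated, so they caught it near its top edge), the green tag lies flat and released at the centre of the green tray, and I viewed 13 pictures, over the limit of 10.

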